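# Seat and clamp a block in a drilling fixture

## Robot

A 7-joint arm with a two-finger parallel gripper is mounted at the origin on a cart in front of the work surface, level with it; the furniture and walls round the work are solid. World frame = base frame: x ahead of the robot, y to its left, z up, the work surface at z = 0. Lengths are in m, angles in rad, forces in N, time in s.
With the tool pointing down it reaches from about 0.4 to 0.875 m from the base axis. Payload 19.3 kg.
Tool frame: the origin (TCP) lies midway between the tips of the shut fingers; the grasp point (between the pads) lies 19 mm behind it; z points along the fingers, y is the line along which they close (so a half turn about z gives the same grasp; the last joint's range is limited). The gripper opens to 85 mm and grips with 20 to 120 N. Pads are 22 mm wide; open, the fingers measure 114 mm over their backs; the gripper's body (76 mm by 85 mm) begins 54 mm behind the grasp point. The pads swing forward as they close: fully open they stand 13 mm farther back than shut.
Start: joints at [-1.26, 0.521, -0.036, 1.599, 0.021, 1.021, -0.113], TCP at [0.232, 0.58, 0.231] pointing down, gripper open.
Joint ranges: [-2.91, 2.91], [-0.3, 2.13], [-1.5, 1.42], [0.17, 2.43], [-1.26, 4.41], [0.16, 1.93], [-2.52, 2.52]. Speed limits (rad/s): [1.89, 1.89, 2.39, 2.39, 3.01, 3.01, 3.01].

## Interface

Orientations are given as a rotation vector (axis times angle).
In Python, from bench import ctrl gives the robot as it stands.
- The arm moves only by the tool carry_out, never from a script. Its argument "series" is a list of rows, each an object of numbers: "rx", "ry", "rz": the turn, a rotation vector about the tool's x, y, z in rad; "x", "y", "z": the shift along the tool's x, y, z in m; "gripper": the opening, from -1 (shut) to 1 (fully open). A call has 1 to 20 rows; each row is the pose to reach, as a shift and turn from the pose commanded when the call began, along the tool's axes at that moment; what a row does not reach only later rows make up. A row lasts 1/10 s, in which the tool goes at most 50 mm and 8.59 degrees, less where a joint would pass 70% of its speed; a pose out of reach is approached as far as the arm can. A call with a gripper value outside its range is refused whole. The fingers move at their own pace and stop on an object; "newtons" is the grip in N (left out, the last holds). Time passes only in rows, so rows that repeat a pose let the fingers close. It gives the time, the measured TCP pose, the force, the opening and the grip force at its end, in the units of the state.
- ctrl.get_state(): the state, without advancing time (a new reading comes with each control period).
- ctrl.get_image(name): name is "scene" or "top" or "wrist"; returns (picture, depth): 420x560x3 uint8, red, green, blue; 420x560 float32, m along the optical axis (not along the pixel's ray), 0 where there is no reading.
- ctrl.camera_params(name): a dict with "vertical_fov" (degrees; the focal length in pixels is half the picture's height over the tangent of half this angle, whatever the lens; pixels are square), "cx", "cy" (the principal point, pixels), "T" (4x4, takes a point from camera to world coordinates). Camera axes: x right, y down, z forward; pixel columns grow to the right and rows downward; lengths in m; the calibration is good to about 2 mm. A picture is of the moment at which its call begins: read the wrist's pose just before it. camera_params takes no time and is no camera call; for the wrist camera it gives the pose at the moment of the call.
- ctrl.job_done(): hands the job in; it is judged then, once.
Trained networks look in the newest picture that a camera, given by its name, has taken for a name from the list of things; names that differ only in an ending like _2 or _b are one class to them, and where a whole thing is asked for, a point or a joint stands for the part that bears it (a point fixed in the world has none). Each returns a list of dicts, best first, with "confidence" (0 to 1); they miss things now and then, are a little off and sometimes report something else, mostly with a low value. They report only what shows in the picture. A call takes as long as a camera call. They do not tell look-alikes from the thing itself.
- ctrl.search_frame(camera, target): "box" ([centre column, centre row, width, height] in pixels, round what is visible of it).
- ctrl.outline_of(camera, target): "region" (420x560 bool, what is visible of it) and "box" ([centre column, centre row, width, height] in pixels, round what is visible of it).
- ctrl.spot_point(camera, target): "uv" ([column, row] in pixels: a listed point, or the origin of a listed thing).
The state is a dict: "time_s": time; "joints": joint angles; "qvel": joint speeds; "joint_torque": joint torques, N m; "position": TCP position; "tool_rot": TCP orientation; "ft_force": force on the tool from outside, world axes, zero at the start; "ft_torque": the same for the moment, N m; "grip_width": finger opening in m; "finger_force": force on a finger pad.
Only numpy, scipy, OpenCV 4.12 (cv2) and the standard library are available. Lean on these libraries where they do the work, as an engineer would, in place of code of your own. Each camera call takes 0.05 s, during which the arm holds its last target. There are 200 camera calls.

## Task

Set the pine block up for drilling in the aluminium fixture, using light fingertip pushes only. First push on the middle of its near long face until the far long face is flush against the two back pins, then push on its right-hand end until the left end meets the single end pin (still flush against the back pins), and last press the red handle of the toggle clamp all the way down so that the clamp's foot holds the block. Never lift or tip the block, leave everything else on the bench alone, and finish clear of everything.

Things in the scene. Friction and masses are not known exactly. Their poses are not given: they have to be found in the camera images.
- fixture: aluminium plate 131x267x15 mm fixed to the bench, with three locating pins and a toggle clamp. Origin: bench level, straight under the centre of the properly seated block (then block_centre is at 0, 0, 34 mm and square); x away from the robot to the back pins, y left to the end pin and clamp, z up; turned up to 0.25 rad. Plate: x -75 to 56, y -100 to 167, top z = 15 mm
- back_pin_right (a point): axis of the right one of two upright steel back pins, polished, 12 mm thick, at the half height of the block; in the fixture's frame x = 33.5, y = -48 mm; pin tops are 41 mm above the bench
- back_pin_left (a point): axis of the left back pin, 12 mm thick, at the block's half height; x = 33.5, y = 22 mm in the fixture's frame
- end_pin (a point): axis of the single end pin, 12 mm thick, at the block's half height; x = 0, y = 61 mm in the fixture's frame
- block: loose pine block 55x110x38 mm, 0.08 to 0.17 kg, lying flat on the plate with its long sides roughly along the fixture's y, 12 to 32 mm short of its seat in x and 10 to 24 in y and turned up to 0.12 rad; it slides at 0.5 to 1.5 N. Origin: centre of its underside; its x and y axes are turned 0.21 rad from its sides, so use block_centre for its direction
- block_centre (a point): centre of the block, half-way up (19 mm above the plate, 34 mm above the bench); x square to its long faces, away from the robot, y along its length to the left, z up
- near_face (a point): middle of the block's near long face, on its surface, 19 mm above the plate; 27.5 mm from block_centre
- right_end (a point): middle of the block's right-hand end, on its surface, 19 mm above the plate; 55 mm from block_centre
- clamp_bar: steel bar of the toggle clamp with a black rubber foot 18 mm across; origin on its pivot (0, 103, 85 mm in the fixture's frame), in a bracket on a riser 50 mm wide, y = 83 to 153. The handle drives it: open, it stands upright, up to 180 mm above the bench; closed, it is level and its foot presses on the block's top at y = 21 mm
- clamp_handle (a joint): angle of the clamp's handle against the bar, rad: 0 open (the handle slopes up to the left, 0.96 above level), 2.48 fully down at its stop (about level). From about 2.46 on the clamp is past its dead centre and stays shut by itself. It starts at 0. The handle swings only in the fixture's y-z plane (x = 0); pressing it down takes 2 to 8 N, most near the end
- clamp_grip (a point): point on the centre line of the red grip, 90 mm from the handle's pivot; the grip is about 19 mm thick, 88 mm long and ends 32 mm beyond this point. As the handle is pressed, the point goes (y, z in the fixture's frame, mm; slope above level, rad) from (156, 142; 0.96) by (178, 130; 0.75), (200, 113; 0.45), (209, 98; 0.15) to (210, 82; -0.03)
- calliper: vernier calliper, 232x63x8, lies in front of the fixture (mm); a bystander. Origin: centre of its underside
- tape_measure: yellow tape measure, 71x76x37, lies far to the right (mm); a bystander. Origin: centre of its underside
- screwdriver_yellow: screwdriver with a yellow handle, 141x75x24, lies to the right (mm); a bystander. Origin: centre of its underside
- adjustable_wrench: steel adjustable wrench, 202x79x16, lies far to the left (mm); a bystander. Origin: centre of its underside
There are look-alikes about, which are no part of the job. Leave any black look-alike of the block alone.

How it is judged:
By the outcome, as a careful person would: the job done as asked, in the order asked, and still so for the second after the job is handed in, with the robot touching nothing.
It also fails if it takes over 61 s, if anything falls off the work surface, if the arm or the gripper's body presses on something with over 40 N, if the wrist force passes 120 N, or if a joint passes its speed limit or range.

## Working session

There is one attempt and no reset: what is moved stays moved. The work goes in short steps, Python scripts to look and compute and a tool call to move; the robot and the scene stay as the last step left them, time stands still between calls to the robot, and variables do not carry over. Pictures are saved under pics/ and viewed, at most 10 in all, crops included, and the job is handed in when it is done.

Besides the shell and the picture viewer there is one more tool, called after "Request:" by a JSON object that holds its "method" and its "body", one argument or row to a line. carry_out: Moves the arm, as the interface text tells. Its arguments: {"type":"object","properties":{"series":{"type":"array"},"newtons":{"type":"number"}},"required":["series"]}

```bash
mkdir -p pics; cat > h.py <<'E'
import numpy as np, cv2
from bench import ctrl
from scipy.spatial.transform import Rotation as R
def grab(n,fn=None):
    p,d=ctrl.get_image(n)
    if fn: cv2.imwrite('pics/'+fn,cv2.cvtColor(p,cv2.COLOR_RGB2BGR))
    return p,d
def K(n):
    c=ctrl.camera_params(n); f=210/np.tan(np.radians(c['vertical_fov'])/2); return f,c['cx'],c['cy'],np.array(c['T'])
def at_z(n,uv,z):
    f,cx,cy,T=K(n); r=T[:3,:3]@np.array([(uv[0]-cx)/f,(uv[1]-cy)/f,1]); o=T[:3,3]; return o+r*(z-o[2])/r[2]
def cloud(n,d):
    f,cx,cy,T=K(n); v,u=np.mgrid[:420,:560]; P=np.stack([(u-cx)/f*d,(v-cy)/f*d,d],-1); return P@T[:3,:3].T+T[:3,3]
def proj(n,P):
    f,cx,cy,T=K(n); q=(np.asarray(P)-T[:3,3])@T[:3,:3]; return np.c_[q[:,0]/q[:,2]*f+cx,q[:,1]/q[:,2]*f+cy]
E
python3 - <<'E'
from h import *
np.set_printoptions(precision=4,suppress=True)
print(ctrl.get_state())
for n in ('top','scene'):
    p,d=grab(n,n+'0.png'); print(n,ctrl.camera_params(n))
    for t,z in (('back_pin_right',.034),('back_pin_left',.034),('end_pin',.034),('block_centre',.034),('near_face',.034),('right_end',.034),('clamp_bar',.085),('clamp_grip',.142),('fixture',0)):
        for r in ctrl.spot_point(n,t)[:3]: print(n,t,np.round(r['uv'],1),round(r['confidence'],2),at_z(n,r['uv'],z))
E
```

```text
{'time_s': 0.0, 'joints': array([-1.2602,  0.522 , -0.0364,  1.6   ,  0.0212,  1.0211, -0.1128]), 'qvel': array([-0.0013, -0.0009, -0.001 ,  0.0004, -0.0012,  0.0005, -0.0005]), 'joint_torque': array([  0.0003, -92.7109,   1.9797, -36.9944,   0.0177,   0.0081,
        -0.    ]), 'position': array([0.2322, 0.5799, 0.2307]), 'tool_rot': array([-0.5944, -3.0847,  0.0017]), 'ft_force': array([-1.0323,  0.2218,  0.0519]), 'ft_torque': array([-0.0326, -0.0111,  0.0391]), 'finger_force': 0.0, 'grip_width': 0.08514458271882995}
top {'vertical_fov': 52.3376756058081, 'cx': 280.9334187106706, 'cy': 211.9116687972931, 'T': array([[-0.0374, -0.9786,  0.2021,  0.1549],
       [-0.9993,  0.0375, -0.003 ,  0.0178],
       [-0.0047, -0.2021, -0.9794,  1.673 ],
       [ 0.    ,  0.    ,  0.    ,  1.    ]])}
top back_pin_right [299.4 197.7] 0.68 [ 0.5476 -0.0621  0.034 ]
top back_pin_left [284.9 204.2] 0.62 [ 0.5236 -0.0039  0.034 ]
top end_pin [276.7 216.6] 0.83 [0.4752 0.0301 0.034 ]
top block_centre [297.  216.9] 0.85 [ 0.4709 -0.0491  0.034 ]
top block_centre [346.7 219.3] 0.66 [ 0.454  -0.2423  0
[... 664 characters left out ...]
8.6] 0.87 [ 0.5381 -0.0839  0.034 ]
scene back_pin_left [278.3 213.6] 0.91 [0.5234 0.0002 0.034 ]
scene end_pin [268.  220.7] 0.6 [0.4762 0.0194 0.034 ]
scene block_centre [332.1 250.3] 0.91 [ 0.4579 -0.2391  0.034 ]
scene block_centre [285.8 232. ] 0.65 [ 0.4584 -0.0615  0.034 ]
scene near_face [286.7 234.9] 0.88 [ 0.4481 -0.0699  0.034 ]
scene near_face [327.  245.8] 0.62 [ 0.4678 -0.2163  0.034 ]
scene right_end [299.7 234.4] 0.95 [ 0.4707 -0.1106  0.034 ]
scene right_end [317.4 256.2] 0.83 [ 0.4129 -0.2026  0.034 ]
scene clamp_bar [255.2 206. ] 0.71 [0.4807 0.0729 0.085 ]
scene clamp_grip [240.  189.9] 0.54 [0.4814 0.1321 0.142 ]
scene fixture [283.1 227.2] 0.84 [ 0.4973 -0.0327  0.    ]
```

View crops.

```bash
python3 - <<'E'
import cv2
a=cv2.imread('pics/top0.png'); cv2.imwrite('pics/top0c.png',cv2.resize(a[150:290,180:380],None,fx=4,fy=4,interpolation=cv2.INTER_CUBIC))
E
```

```text
(no output)
```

View pics/top0c.png

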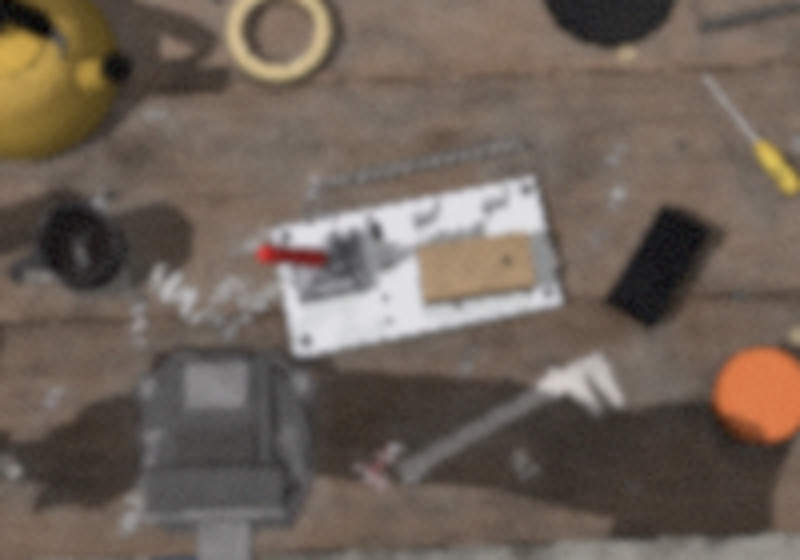

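View pics/scene0.png

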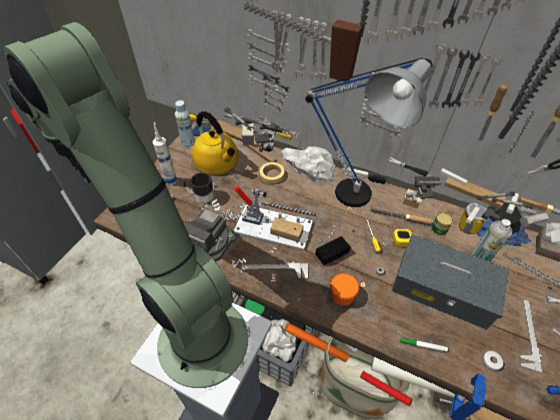

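```bash
cat >> h.py <<'E'
def togo(p,yaw=None,down=True):
    """rows shift + turn (tool axes) to world TCP p, tool down with tool-x at world yaw"""
    s=ctrl.get_state(); R0=R.from_rotvec(s['tool_rot'])
    x=R0.as_matrix()[:,0]; 
    sh=R0.inv().apply(np.asarray(p)-s['position'])
    if yaw is None: return sh
    T=R.from_matrix(np.array([[np.cos(yaw),np.sin(yaw),0],[np.sin(yaw),-np.cos(yaw),0],[0,0,-1]]))
    return sh,(R0.inv()*T).as_rotvec()
E
python3 - <<'E'
from h import *
np.set_printoptions(precision=3,suppress=True)
p,d=grab('top'); P=cloud('top',d)
s=ctrl.get_state(); print(R.from_rotvec(s['tool_rot']).as_matrix())
# height map max on 5cm grid
for x in np.arange(.2,.75,.05):
    print('%.2f'%x,[int(1000*np.nanpercentile(P[...,2][m],97)) if (m:=(abs(P[...,0]-x)<.025)&(abs(P[...,1]-y)<.025)&(d>0)).sum()>3 else -1 for y in np.arange(.6,-.36,-.05)])
E
```

```text
[[-0.928  0.372 -0.   ]
 [ 0.372  0.928  0.   ]
 [ 0.    -0.    -1.   ]]
0.20 [631, 657, 688, 720, 746, 765, 807, 814, 140, 141, 7, 4, 6, 6, 5, 7, 7, 5, 5, 5]
0.25 [618, 650, 673, 692, 708, 703, 18, 144, 144, 143, 22, 10, 9, 7, 8, 6, 8, 8, 7, 8]
0.30 [618, 629, 10, 16, 10, 8, 19, 139, 139, 138, 57, 12, 11, 10, 13, 6, 8, 7, 62, 63]
0.35 [9, 8, 8, 16, 10, 11, 18, 100, 109, 106, 43, 9, 8, 8, 12, 13, 10, 9, 64, 63]
0.40 [8, 9, 10, 23, 11, 9, 10, 83, 106, 97, 23, 21, 18, 12, 8, 9, 40, 9, 56, 53]
0.45 [9, 8, 8, 18, 10, 93, 94, 28, 19, 167, 144, 75, 60, 60, 59, 20, 44, 45, 7, 7]
0.50 [8, 9, 281, 212, 89, 96, 96, 25, 10, 24, 174, 177, 57, 59, 58, 14, 43, 45, 36, 7]
0.55 [9, 11, 219, 33, 9, 94, 97, 8, 7, 11, 55, 20, 35, 40, 23, 9, 11, 11, 8, 629]
0.60 [10, 9, 10, 70, 91, 79, 7, 11, 8, 8, 11, 16, 18, 16, 16, 8, 626, 651, 653, 639]
0.65 [11, 10, 63, 120, 131, 199, 136, 127, 8, 9, 10, 9, 8, 8, 8, 8, 609, 641, 644, 626]
0.70 [166, 195, 76, 234, 243, 233, 112, 9, 26, 32, 31, 8, 9, 8, 8, 27, 31, 594, 625, 621]
```

```bash
python3 - <<'E'
from h import *
np.set_printoptions(precision=3,suppress=True)
print(togo([.45,-.03,.35],.24)); print(togo([.45,-.03,.35],1.81))
E
```

```text
(array([-0.429, -0.486, -0.119]), array([-0.   ,  0.   ,  2.521]))
(array([-0.429, -0.486, -0.119]), array([-0.   , -0.   ,  0.951]))
```

Request:
{"method": "carry_out", "body": {
  "series": [
    {"z":-0.05,"gripper":-1},
    {"z":-0.1,"gripper":-1},
    {"x":-0.03,"y":-0.035,"z":-0.119,"rz":0.15},
    {"x":-0.06,"y":-0.07,"z":-0.119,"rz":0.3},
    {"x":-0.09,"y":-0.1,"z":-0.119,"rz":0.45},
    {"x":-0.12,"y":-0.135,"z":-0.119,"rz":0.6},
    {"x":-0.15,"y":-0.17,"z":-0.119,"rz":0.75},
    {"x":-0.18,"y":-0.205,"z":-0.119,"rz":0.9},
    {"x":-0.21,"y":-0.24,"z":-0.119,"rz":1.05},
    {"x":-0.24,"y":-0.27,"z":-0.119,"rz":1.2},
    {"x":-0.27,"y":-0.305,"z":-0.119,"rz":1.35},
    {"x":-0.3,"y":-0.34,"z":-0.119,"rz":1.5},
    {"x":-0.33,"y":-0.37,"z":-0.119,"rz":1.65},
    {"x":-0.36,"y":-0.405,"z":-0.119,"rz":1.8},
    {"x":-0.39,"y":-0.44,"z":-0.119,"rz":1.95},
    {"x":-0.429,"y":-0.486,"z":-0.119,"rz":2.1},
    {"x":-0.429,"y":-0.486,"z":-0.119,"rz":2.25},
    {"x":-0.429,"y":-0.486,"z":-0.119,"rz":2.4},
    {"x":-0.429,"y":-0.486,"z":-0.119,"rz":2.521},
    {"x":-0.429,"y":-0.486,"z":-0.119,"rz":2.521}
  ]
}}

```text
validation failed for argument at $.se...
```

Request:
{"method": "carry_out", "body": {
  "series": [
    {"x":0,"y":0,"z":-0.05,"rx":0,"ry":0,"rz":0,"gripper":-1},
    {"x":0,"y":0,"z":-0.1,"rx":0,"ry":0,"rz":0,"gripper":-1}
  ]
}}

```text
time_s: 1.25
position: [0.2321, 0.5796, 0.3318]
tool_rot: [-0.594, -3.085, 0.004]
ft_force: [0.4, 1.1, 2.2]
grip_width: 0.0588
finger_force: 0.0
```

Request:
{"method": "carry_out", "body": {
  "series": [
    {"x":-0.03,"y":-0.035,"z":-0.019,"rx":0,"ry":0,"rz":0.15,"gripper":-1},
    {"x":-0.06,"y":-0.07,"z":-0.019,"rx":0,"ry":0,"rz":0.3,"gripper":-1},
    {"x":-0.09,"y":-0.1,"z":-0.019,"rx":0,"ry":0,"rz":0.45,"gripper":-1},
    {"x":-0.12,"y":-0.135,"z":-0.019,"rx":0,"ry":0,"rz":0.6,"gripper":-1},
    {"x":-0.15,"y":-0.17,"z":-0.019,"rx":0,"ry":0,"rz":0.75,"gripper":-1},
    {"x":-0.18,"y":-0.205,"z":-0.019,"rx":0,"ry":0,"rz":0.9,"gripper":-1},
    {"x":-0.21,"y":-0.24,"z":-0.019,"rx":0,"ry":0,"rz":1.05,"gripper":-1},
    {"x":-0.24,"y":-0.27,"z":-0.019,"rx":0,"ry":0,"rz":1.2,"gripper":-1},
    {"x":-0.27,"y":-0.305,"z":-0.019,"rx":0,"ry":0,"rz":1.35,"gripper":-1},
    {"x":-0.3,"y":-0.34,"z":-0.019,"rx":0,"ry":0,"rz":1.5,"gripper":-1},
    {"x":-0.33,"y":-0.37,"z":-0.019,"rx":0,"ry":0,"rz":1.65,"gripper":-1},
    {"x":-0.36,"y":-0.405,"z":-0.019,"rx":0,"ry":0,"rz":1.8,"gripper":-1},
    {"x":-0.39,"y":-0.44,"z":-0.019,"rx":0,"ry":0,"rz":1.95,"gripper":-1},
    {"x":-0.429,"y":-0.486,"z":-0.019,"rx":0,"ry":0,"rz":2.1,"gripper":-1},
    {"x":-0.429,"y":-0.486,"z":-0.019,"rx":0,"ry":0,"rz":2.25,"gripper":-1},
    {"x":-0.429,"y":-0.486,"z":-0.019,"rx":0,"ry":0,"rz":2.4,"gripper":-1},
    {"x":-0.429,"y":-0.486,"z":-0.019,"rx":0,"ry":0,"rz":2.521,"gripper":-1},
    {"x":-0.429,"y":-0.486,"z":-0.019,"rx":0,"ry":0,"rz":2.521,"gripper":-1},
    {"x":-0.429,"y":-0.486,"z":-0.019,"rx":0,"ry":0,"rz":2.521,"gripper":-1}
  ]
}}

```text
time_s: 3.15
position: [0.4499, -0.0303, 0.3504]
tool_rot: [-3.118, -0.382, -0.0]
ft_force: [-0.5, 0.3, 0.3]
grip_width: -0.0001
finger_force: 0.0
```

```bash
cat > see.py <<'E'
from h import *
import sys
np.set_printoptions(precision=4,suppress=True)
s=ctrl.get_state(); print(s['position'],s['joints'])
p,d=grab('wrist',sys.argv[1])
for t,z in (('back_pin_right',.034),('back_pin_left',.034),('end_pin',.034),('block_centre',.034),('near_face',.034),('right_end',.034),('clamp_grip',.142)):
    for r in ctrl.spot_point('wrist',t)[:1]: print(t,np.round(r['uv'],1),round(r['confidence'],2),at_z('wrist',r['uv'],z))
P=cloud('wrist',d); np.savez('last.npz',p=p,P=P,d=d)
E
python3 see.py w1.png
```

```text
[ 0.4499 -0.0303  0.3504] [-0.6822  0.1287  0.6988  1.8908 -0.0906  1.1534 -1.2775]
back_pin_right [331.9 116.2] 0.7 [ 0.5344 -0.076   0.034 ]
end_pin [246.  136.6] 0.72 [0.481  0.0289 0.034 ]
block_centre [422.9 194.9] 0.95 [ 0.4625 -0.2323  0.034 ]
near_face [413.5 177.3] 0.95 [ 0.4831 -0.2104  0.034 ]
right_end [394.3 214.2] 0.74 [ 0.4255 -0.2025  0.034 ]
clamp_grip [143.  134.1] 0.67 [0.4677 0.1227 0.142 ]
```

View pics/w1.png

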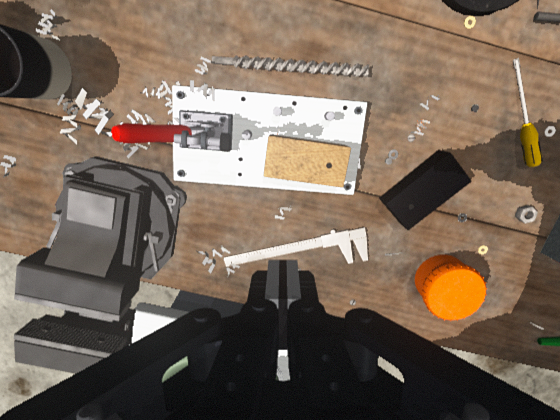

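The wrist picture shows the plate (172–368, 86–195), pine block at (308,161), end pin (247,134), back pins (281,112) and (330,116), and red handle at (150,133); the black look-alike is at (425,190) off the fixture – the pine one on the plate is meant.

```bash
cat > fit.py <<'E'
from h import *
import sys
from scipy.optimize import least_squares
np.set_printoptions(precision=4,suppress=True)
def pose(fn,seed=None):
    """fixture pose from plate outline, block pose from top face, in the last wrist picture"""
    z=np.load('last.npz'); p=z['p']; hsv=cv2.cvtColor(p,cv2.COLOR_RGB2HSV)
    v,u=np.mgrid[:420,:560]
    roi=(v<240)
    tan=((hsv[...,0]>8)&(hsv[...,0]<25)&(hsv[...,1]>70)&(hsv[...,2]>150)&roi).astype(np.uint8)
    white=((hsv[...,1]<30)&(hsv[...,2]>200)&roi).astype(np.uint8)
    out=[]
    for name,m,zz in (('plate',white,.015),('block',tan,.053)):
        m=cv2.morphologyEx(m,cv2.MORPH_OPEN,np.ones((3,3),np.uint8))
        n,l,st,c=cv2.connectedComponentsWithStats(m); k=1+np.argmax(st[1:,4])
        uv=np.argwhere(l==k)[:,::-1]
        h=cv2.convexHull(uv.astype(np.float32).reshape(-1,1,2)).reshape(-1,2)
        W=np.array([at_z('wrist',q,zz)[:2] for q in h])
        r=cv2.minAreaRect((W*1000).astype(np.float32)); b=cv2.boxPoints(r)
        e=[b[1]-b[0],b[2]-b[1]]; L=max(e,key=np.linalg.norm); L=L if L[1]>0 else -L
        yaw=np.arctan2(-L[0],L[1]); print(name,'centre',r[0],'size',r[1],'yaw',yaw, st[k])
        out.append((np.array(r[0])/1000,yaw))
    return out
(pc,yf),(bc,yb)=pose('x')
A=np.array([[np.cos(yf),-np.sin(yf)],[np.sin(yf),np.cos(yf)]])
o=pc-A@[-.0095,.0335]
print('fixture origin',o,yf,'block in fixture',A.T@(bc-o)*1000,yb-yf)
pts=[[33.5,-48,41],[33.5,22,41],[0,61,41],[156,0,0]]
for n,q in (('bpr',(33.5,-48)),('bpl',(33.5,22)),('end',(0,61)),('grip',(0,156))):
    w=o+A@(np.array(q)/1000); print(n,w,proj('wrist',[[*w,.041 if n!='grip' else .142]]))
E
python3 fit.py
```

```text
plate centre (519.283203125, 7.5640106201171875) size (58.485877990722656, 266.7747497558594) yaw 0.14230573 [ 171   81  196   63 5518]
block centre (546.0608520507812, -190.72857666015625) size (108.26834106445312, 207.28973388671875) yaw 0.73149097 [ 359   81  145  114 7040]
fixture origin [ 0.5334 -0.0243] 0.14230573 block in fixture [ -11.1161 -166.5859] 0.58918524
bpr [ 0.5734 -0.067 ] [[334.3288  83.2142]]
bpl [0.5635 0.0023] [[279.5261  77.2765]]
end [0.5248 0.0361] [[246.9363 101.8473]]
grip [0.5113 0.1302] [[140.7922  88.3546]]
```

```bash
cat > fit.py <<'E'
from h import *
np.set_printoptions(precision=4,suppress=True)
def rect(t,zz,near=None):
    best=None
    for r in ctrl.outline_of('wrist',t)[:3]:
        m=np.array(r['region']).astype(np.uint8); W=[]
        cs,_=cv2.findContours(m,cv2.RETR_EXTERNAL,cv2.CHAIN_APPROX_NONE)
        h=cv2.convexHull(max(cs,key=cv2.contourArea)).reshape(-1,2)
        W=np.array([at_z('wrist',q,zz)[:2] for q in h])*1000
        q=cv2.minAreaRect(W.astype(np.float32)); b=cv2.boxPoints(q); L=max([b[1]-b[0],b[2]-b[1]],key=np.linalg.norm); L=L*np.sign(L[1])
        print(t,r['box'],round(r['confidence'],2),'centre',np.round(q[0],1),'size',np.round(q[1],1),'yaw',round(float(np.arctan2(-L[0],L[1])),3))
        np.save('mask_%s_%d.npy'%(t,int(r['box'][0])),m)
if __name__=='__main__':
    grab('wrist'); rect('fixture',.015); rect('block',.053)
    for t in ('back_pin_right','back_pin_left','end_pin','block_centre','near_face','right_end','fixture'):
        print(t,[(np.round(r['uv'],1),round(r['confidence'],2),at_z('wrist',r['uv'],0 if t=='fixture' else .034)[:2]) for r in ctrl.spot_point('wrist',t)[:3]])
E
python3 fit.py
python3 - <<'E'
import cv2
a=cv2.imread('pics/w1.png'); cv2.imwrite('pics/w1c.png',cv2.resize(a[75:210,160:380],None,fx=3.6,fy=3.6,interpolation=cv2.INTER_CUBIC))
E
```

```text
fixture [238.8, 141.1, 255.8, 106.9] 0.61 centre [473.2  42.1] size [131.3 350.3] yaw 0.166
fixture [307.6, 159.1, 85.0, 57.5] 0.28 centre [467.6 -60.3] size [ 62.  118.9] yaw 0.099
block [307.2, 161.4, 86.2, 53.3] 0.92 centre [471.4 -56.8] size [ 57.5 109.7] yaw 0.11
block [425.5, 189.2, 91.7, 78.8] 0.64 centre [ 473.5 -222. ] size [ 65.3 108.2] yaw 0.975
block [240.8, 142.4, 258.7, 105.7] 0.34 centre [477.   37.4] size [120.6 323.1] yaw 0.163
back_pin_right [(array([332.8, 115.9]), 0.92, array([ 0.5349, -0.0775]))]
back_pin_left [(array([278.7, 111.2]), 0.87, array([ 0.5235, -0.0064]))]
end_pin [(array([245.6, 138.2]), 0.6, array([0.4789, 0.0288]))]
block_centre [(array([420.5, 193. ]), 0.78, array([ 0.464, -0.228])), (array([305. , 156.5]), 0.66, array([ 0.4744, -0.0555]))]
near_face [(array([410.2, 176.6]), 0.78, array([ 0.4827, -0.2056])), (array([304.5, 179.9]), 0.59, array([ 0.4428, -0.0633]))]
right_end [(array([393.1, 212.9]), 0.82, array([ 0.4268, -0.2001])), (array([343.4, 167. ]), 0.76, array([ 0.4732, -0.111 ]))]
fixture [(array([291.2, 135.8]), 0.85, array([ 0.4948, -0.0316]))]
```

View pics/w1c.png

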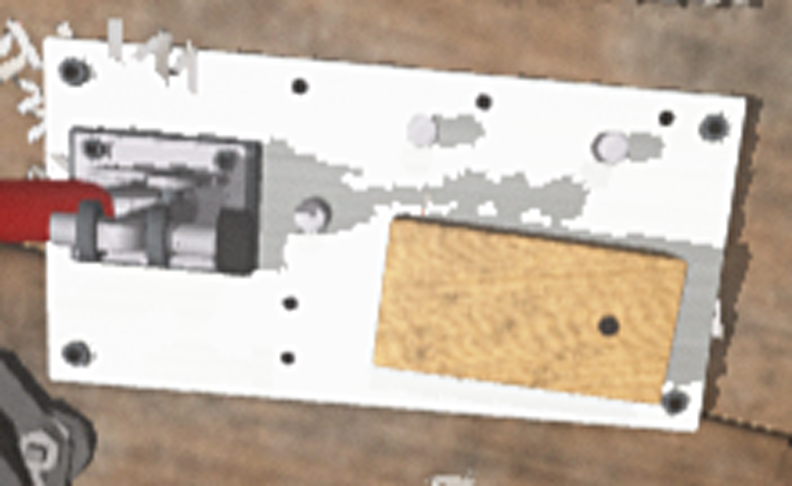

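The crop shows plate corners at (45,38), (747,97), (697,430), (50,380), pin tops at (422,128), (611,147), (316,213), block top corners (391,216), (686,258), (662,404), (374,365).

```bash
python3 - <<'E'
from h import *
from scipy.optimize import least_squares
np.set_printoptions(precision=4,suppress=True)
c=lambda a:np.array(a,float)/3.6+[160,75]-.36
W=lambda a,z:np.array([at_z('wrist',q,z)[:2] for q in c(a)])
def fit(M,w):
    f=lambda q:((np.array(M)/1000@np.array([[np.cos(q[2]),-np.sin(q[2])],[np.sin(q[2]),np.cos(q[2])]]).T+q[:2]-w)*1000).ravel()
    r=least_squares(f,[.49,-.03,.2]); return r.x,r.fun.reshape(-1,2)
pl=W([(45,38),(747,97),(697,430),(50,380)],.015); pn=W([(422,128),(611,147),(316,213)],.041)
F,res=fit([(56,167),(56,-100),(-75,-100),(-75,167),(33.5,22),(33.5,-48),(0,61)],np.r_[pl,pn]); print('F',F);print(res)
B,res=fit([(27.5,55),(27.5,-55),(-27.5,-55),(-27.5,55)],W([(391,216),(686,258),(662,404),(374,365)],.053)); print('B',B);print(res)
A=np.array([[np.cos(F[2]),-np.sin(F[2])],[np.sin(F[2]),np.cos(F[2])]]); print('block in F mm',A.T@(B[:2]-F[:2])*1000,B[2]-F[2])
np.save('F.npy',F)
nf=B[:2]-.0275*np.array([np.cos(B[2]),np.sin(B[2])]); nF=A.T@(nf-F[:2]); print('near face in F',nF*1000)
s=A@[nF[0]-.011-.012,nF[1]]+F[:2]; print('start push',s)
for z in(.2,.03): print(togo([*s,z],F[2]))
E
```

```text
F [ 0.494  -0.0314  0.1624]
[[ 0.6862  1.3281]
 [ 0.8411 -0.6753]
 [-0.029  -1.3083]
 [-0.1487  0.8752]
 [-0.552  -0.4697]
 [ 0.7247 -1.4373]
 [-1.5223  1.6872]]
B [ 0.4707 -0.0573  0.1088]
[[-0.0128  0.6795]
 [ 0.7348 -1.4398]
 [-0.1487 -0.0857]
 [-0.5733  0.8459]]
block in F mm [-27.1985 -21.7561] -0.05361763247609169
near face in F [-54.6589 -20.2823]
start push [ 0.4207 -0.064 ]
(array([-0.0364,  0.0257,  0.1503]), array([ 0.    , -0.    ,  0.0774]))
(array([-0.0364,  0.0257,  0.3203]), array([ 0.    , -0.    ,  0.0774]))
```

Request:
{"method": "carry_out", "body": {
  "series": [
    {"x":-0.018,"y":0.013,"z":0.05,"rx":0,"ry":0,"rz":0.04,"gripper":-1},
    {"x":-0.036,"y":0.026,"z":0.09,"rx":0,"ry":0,"rz":0.077,"gripper":-1},
    {"x":-0.036,"y":0.026,"z":0.14,"rx":0,"ry":0,"rz":0.077,"gripper":-1},
    {"x":-0.036,"y":0.026,"z":0.19,"rx":0,"ry":0,"rz":0.077,"gripper":-1},
    {"x":-0.036,"y":0.026,"z":0.24,"rx":0,"ry":0,"rz":0.077,"gripper":-1},
    {"x":-0.036,"y":0.026,"z":0.28,"rx":0,"ry":0,"rz":0.077,"gripper":-1},
    {"x":-0.036,"y":0.026,"z":0.305,"rx":0,"ry":0,"rz":0.077,"gripper":-1},
    {"x":-0.036,"y":0.026,"z":0.322,"rx":0,"ry":0,"rz":0.077,"gripper":-1},
    {"x":-0.036,"y":0.026,"z":0.322,"rx":0,"ry":0,"rz":0.077,"gripper":-1},
    {"x":-0.036,"y":0.026,"z":0.322,"rx":0,"ry":0,"rz":0.077,"gripper":-1}
  ]
}}

```text
time_s: 5.05
position: [0.4212, -0.0645, 0.0286]
tool_rot: [3.131, 0.255, -0.0]
ft_force: [0.2, 0.3, 0.1]
grip_width: 0.0002
finger_force: 0.0
```

```bash
cat >> h.py <<'E'
def infix():
    F=np.load('F.npy'); s=ctrl.get_state(); c,n=np.cos(F[2]),np.sin(F[2]); d=s['position'][:2]-F[:2]; f=s['ft_force']
    x=R.from_rotvec(s['tool_rot']).as_matrix()
    print('t',s['time_s'],'TCP in F mm',np.round([1e3*(c*d[0]+n*d[1]),1e3*(-n*d[0]+c*d[1]),1e3*s['position'][2]],1),'force F',np.round([c*f[0]+n*f[1],-n*f[0]+c*f[1],f[2]],2),'yaw err',np.arctan2(x[1,0],x[0,0])-F[2],'tilt',x[:2,2])
E
python3 -c "
from h import *
infix(); grab('wrist','w2.png')"
```

```text
t 5.05 TCP in F mm [-77.2 -20.8  28.6] force F [0.24 0.3  0.07] yaw err -6.030906766957278e-05 tilt [-2.65459429e-04 -8.09042952e-05]
```

View pics/w2.png

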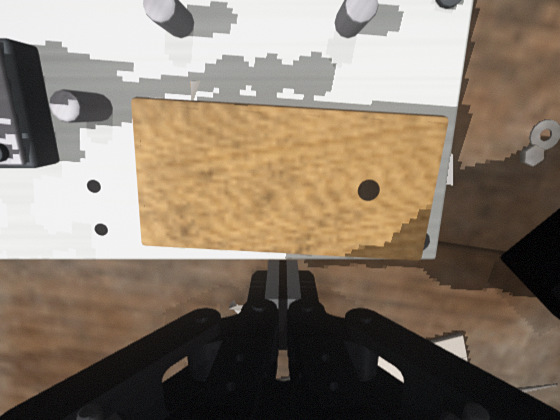

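Finger tips (283,265) are centred before the near face (142–422, row ~252), clear of it by about 12 mm.

Request:
{"method": "carry_out", "body": {
  "series": [
    {"x":0.004,"y":0,"z":0,"rx":0,"ry":0,"rz":0,"gripper":-1},
    {"x":0.008,"y":0,"z":0,"rx":0,"ry":0,"rz":0,"gripper":-1},
    {"x":0.01,"y":0,"z":0,"rx":0,"ry":0,"rz":0,"gripper":-1},
    {"x":0.012,"y":0,"z":0,"rx":0,"ry":0,"rz":0,"gripper":-1},
    {"x":0.014,"y":0,"z":0,"rx":0,"ry":0,"rz":0,"gripper":-1},
    {"x":0.016,"y":0,"z":0,"rx":0,"ry":0,"rz":0,"gripper":-1},
    {"x":0.018,"y":0,"z":0,"rx":0,"ry":0,"rz":0,"gripper":-1},
    {"x":0.02,"y":0,"z":0,"rx":0,"ry":0,"rz":0,"gripper":-1},
    {"x":0.022,"y":0,"z":0,"rx":0,"ry":0,"rz":0,"gripper":-1},
    {"x":0.024,"y":0,"z":0,"rx":0,"ry":0,"rz":0,"gripper":-1},
    {"x":0.026,"y":0,"z":0,"rx":0,"ry":0,"rz":0,"gripper":-1},
    {"x":0.028,"y":0,"z":0,"rx":0,"ry":0,"rz":0,"gripper":-1},
    {"x":0.03,"y":0,"z":0,"rx":0,"ry":0,"rz":0,"gripper":-1},
    {"x":0.032,"y":0,"z":0,"rx":0,"ry":0,"rz":0,"gripper":-1},
    {"x":0.033,"y":0,"z":0,"rx":0,"ry":0,"rz":0,"gripper":-1}
  ]
}}

```text
time_s: 6.6
position: [0.4539, -0.0588, 0.0283]
tool_rot: [3.131, 0.255, 0.0]
ft_force: [-1.4, -0.9, 0.7]
grip_width: 0.0002
finger_force: 0.6
```

```bash
python3 -c "
from h import *
infix(); grab('wrist','w3.png')"
```

```text
t 6.6 TCP in F mm [-44.  -20.6  28.3] force F [-1.5  -0.68  0.69] yaw err 0.00043991836140647167 tilt [ 1.19572199e-04 -4.05719953e-05]
```

View pics/w3.png

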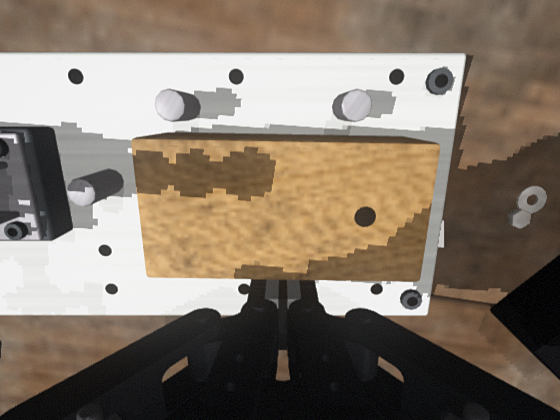

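The block has slid and nearly squared itself; a gap of about 5 mm is left to the pins (row 120 vs the far edge at row 135).

Request:
{"method": "carry_out", "body": {
  "series": [
    {"x":0.001,"y":0,"z":0,"rx":0,"ry":0,"rz":0,"gripper":-1},
    {"x":0.002,"y":0,"z":0,"rx":0,"ry":0,"rz":0,"gripper":-1},
    {"x":0.003,"y":0,"z":0,"rx":0,"ry":0,"rz":0,"gripper":-1},
    {"x":0.004,"y":0,"z":0,"rx":0,"ry":0,"rz":0,"gripper":-1},
    {"x":0.004,"y":0,"z":0,"rx":0,"ry":0,"rz":0,"gripper":-1}
  ]
}}

```text
time_s: 7.15
position: [0.4578, -0.0582, 0.0283]
tool_rot: [3.131, 0.255, 0.0]
ft_force: [-0.5, -0.6, 0.4]
grip_width: -0.0001
finger_force: 0.0
```

Request:
{"method": "carry_out", "body": {
  "series": [
    {"x":0.0005,"y":0,"z":0,"rx":0,"ry":0,"rz":0,"gripper":-1},
    {"x":0.001,"y":0,"z":0,"rx":0,"ry":0,"rz":0,"gripper":-1},
    {"x":0.001,"y":0,"z":0,"rx":0,"ry":0,"rz":0,"gripper":-1}
  ]
}}

```text
time_s: 7.45
position: [0.4587, -0.0581, 0.0283]
tool_rot: [3.131, 0.255, 0.0]
ft_force: [-0.9, -1.0, -0.1]
grip_width: -0.0002
finger_force: 0.2
```

Request:
{"method": "carry_out", "body": {
  "series": [
    {"x":0.0005,"y":0,"z":0,"rx":0,"ry":0,"rz":0,"gripper":-1},
    {"x":0.001,"y":0,"z":0,"rx":0,"ry":0,"rz":0,"gripper":-1},
    {"x":0.001,"y":0,"z":0,"rx":0,"ry":0,"rz":0,"gripper":-1}
  ]
}}

```text
time_s: 7.75
position: [0.4596, -0.058, 0.0283]
tool_rot: [3.131, 0.255, -0.0]
ft_force: [-1.9, -0.8, 0.2]
grip_width: -0.0001
finger_force: 0.6
```

```bash
python3 -c "
from h import *
infix(); p,d=grab('wrist'); cv2.imwrite('pics/w4.png',cv2.cvtColor(p[60:320,40:480],cv2.COLOR_RGB2BGR))"
```

```text
t 7.75 TCP in F mm [-38.3 -20.6  28.3] force F [-2.03 -0.45  0.19] yaw err 0.0002937299067443666 tilt [-7.42340691e-05 -1.03805794e-04]
```

View pics/w4.png

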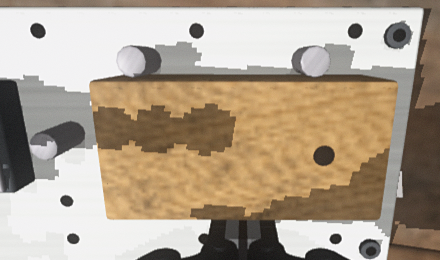

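Pins at (130,60) and (312,60) now appear to be touching or nearly so; I go on until the force clearly rises.

Request:
{"method": "carry_out", "body": {
  "series": [
    {"x":0.0005,"y":0,"z":0,"rx":0,"ry":0,"rz":0,"gripper":-1},
    {"x":0.001,"y":0,"z":0,"rx":0,"ry":0,"rz":0,"gripper":-1},
    {"x":0.001,"y":0,"z":0,"rx":0,"ry":0,"rz":0,"gripper":-1}
  ]
}}

```text
time_s: 8.1
position: [0.4596, -0.0579, 0.0282]
tool_rot: [-3.131, -0.255, 0.003]
ft_force: [-7.6, -1.3, 4.6]
grip_width: -0.0003
finger_force: 3.6
```

Request:
{"method": "carry_out", "body": {
  "series": [
    {"x":0.0003,"y":0,"z":0,"rx":0,"ry":0,"rz":0,"gripper":-1},
    {"x":0.0005,"y":0,"z":0,"rx":0,"ry":0,"rz":0,"gripper":-1},
    {"x":0.0005,"y":0,"z":0,"rx":0,"ry":0,"rz":0,"gripper":-1}
  ]
}}

```text
time_s: 8.4
position: [0.4596, -0.0579, 0.0281]
tool_rot: [-3.131, -0.255, 0.004]
ft_force: [-9.4, -2.5, 6.8]
grip_width: -0.0002
finger_force: 5.0
```

Firm contact with both pins (about 10 N), with the TCP 0.2 mm from the nominal seat. Now back off, lift, turn and go to the right-hand end.

Request:
{"method": "carry_out", "body": {
  "series": [
    {"x":-0.002,"y":0,"z":0,"rx":0,"ry":0,"rz":0,"gripper":-1},
    {"x":-0.01,"y":0,"z":0,"rx":0,"ry":0,"rz":0,"gripper":-1},
    {"x":-0.015,"y":0,"z":-0.02,"rx":0,"ry":0,"rz":0,"gripper":-1},
    {"x":-0.015,"y":0,"z":-0.06,"rx":0,"ry":0,"rz":0,"gripper":-1},
    {"x":-0.015,"y":0.01,"z":-0.1,"rx":0,"ry":0,"rz":-0.14,"gripper":-1},
    {"x":0,"y":0.03,"z":-0.1,"rx":0,"ry":0,"rz":-0.28,"gripper":-1},
    {"x":0.015,"y":0.05,"z":-0.1,"rx":0,"ry":0,"rz":-0.42,"gripper":-1},
    {"x":0.03,"y":0.07,"z":-0.1,"rx":0,"ry":0,"rz":-0.56,"gripper":-1},
    {"x":0.037,"y":0.085,"z":-0.1,"rx":0,"ry":0,"rz":-0.7,"gripper":-1},
    {"x":0.037,"y":0.085,"z":-0.1,"rx":0,"ry":0,"rz":-0.84,"gripper":-1},
    {"x":0.037,"y":0.085,"z":-0.1,"rx":0,"ry":0,"rz":-0.98,"gripper":-1},
    {"x":0.037,"y":0.085,"z":-0.1,"rx":0,"ry":0,"rz":-1.12,"gripper":-1},
    {"x":0.037,"y":0.085,"z":-0.1,"rx":0,"ry":0,"rz":-1.26,"gripper":-1},
    {"x":0.037,"y":0.085,"z":-0.1,"rx":0,"ry":0,"rz":-1.4,"gripper":-1},
    {"x":0.037,"y":0.085,"z":-0.1,"rx":0,"ry":0,"rz":-1.5708,"gripper":-1},
    {"x":0.037,"y":0.085,"z":-0.1,"rx":0,"ry":0,"rz":-1.5708,"gripper":-1},
    {"x":0.037,"y":0.085,"z":-0.1,"rx":0,"ry":0,"rz":-1.5708,"gripper":-1}
  ]
}}

```text
time_s: 10.1
position: [0.5112, -0.1357, 0.1283]
tool_rot: [-2.038, -2.391, -0.001]
ft_force: [0.1, 0.2, 0.3]
grip_width: -0.0001
finger_force: 0.0
```

```bash
python3 -c "
from h import *
infix(); p,d=grab('wrist','w5.png'); print(ctrl.get_state()['joints'])
F=np.load('F.npy');A=np.array([[np.cos(F[2]),-np.sin(F[2])],[np.sin(F[2]),np.cos(F[2])]])
for t in ('right_end','block_centre'):
  for r in ctrl.spot_point('wrist',t): print(t,r['uv'],r['confidence'],1e3*A.T@(at_z('wrist',r['uv'],.034)[:2]-F[:2]))
print(proj('wrist',[[*(A@[-.0275,y]+F[:2]),.053] for y in(-.055,.055)]))
"
```

```text
t 10.1 TCP in F mm [ 1.000e-01 -1.056e+02  1.283e+02] force F [0.17 0.18 0.34] yaw err 1.567675408503571 tilt [0.0002485  0.00033823]
[ 0.06124828  0.51627541  0.11598346  1.94957449 -0.0912136   0.6805417
  0.39181678]
right_end [165.0, 277.1] 0.91 [ -93.1515595  -153.81245973]
right_end [282.6, 179.3] 0.79 [  0.11878095 -75.42951795]
block_centre [217.3, 318.9] 0.79 [ -53.83117965 -192.1627526 ]
block_centre [285.6, 94.9] 0.73 [  2.16786466 -17.94308852]
[[240.06734207 153.89831417]
 [232.55360623 -47.11891554]]
```

View pics/w5.png

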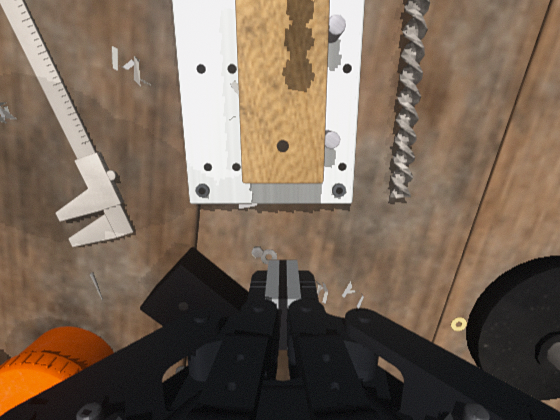

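The block lies flush along pins (337,22) and (332,140), its right end at y ≈ -75.5 mm; finger centred on it at column 283. Descend and push.

Request:
{"method": "carry_out", "body": {
  "series": [
    {"x":0,"y":0,"z":0.04,"rx":0,"ry":0,"rz":0,"gripper":-1},
    {"x":0,"y":0,"z":0.08,"rx":0,"ry":0,"rz":0,"gripper":-1},
    {"x":0,"y":0,"z":0.1,"rx":0,"ry":0,"rz":0,"gripper":-1},
    {"x":0.005,"y":0,"z":0.1,"rx":0,"ry":0,"rz":0,"gripper":-1},
    {"x":0.01,"y":0,"z":0.1,"rx":0,"ry":0,"rz":0,"gripper":-1},
    {"x":0.014,"y":0,"z":0.1,"rx":0,"ry":0,"rz":0,"gripper":-1},
    {"x":0.016,"y":0,"z":0.1,"rx":0,"ry":0,"rz":0,"gripper":-1},
    {"x":0.018,"y":0,"z":0.1,"rx":0,"ry":0,"rz":0,"gripper":-1},
    {"x":0.02,"y":0,"z":0.1,"rx":0,"ry":0,"rz":0,"gripper":-1},
    {"x":0.022,"y":0.0002,"z":0.1,"rx":0,"ry":0,"rz":0,"gripper":-1},
    {"x":0.024,"y":0.0004,"z":0.1,"rx":0,"ry":0,"rz":0,"gripper":-1},
    {"x":0.026,"y":0.0006,"z":0.1,"rx":0,"ry":0,"rz":0,"gripper":-1},
    {"x":0.028,"y":0.0008,"z":0.1,"rx":0,"ry":0,"rz":0,"gripper":-1},
    {"x":0.03,"y":0.001,"z":0.1,"rx":0,"ry":0,"rz":0,"gripper":-1},
    {"x":0.032,"y":0.001,"z":0.1,"rx":0,"ry":0,"rz":0,"gripper":-1},
    {"x":0.034,"y":0.001,"z":0.1,"rx":0,"ry":0,"rz":0,"gripper":-1},
    {"x":0.036,"y":0.001,"z":0.1,"rx":0,"ry":0,"rz":0,"gripper":-1},
    {"x":0.037,"y":0.001,"z":0.1,"rx":0,"ry":0,"rz":0,"gripper":-1},
    {"x":0.0375,"y":0.001,"z":0.1,"rx":0,"ry":0,"rz":0,"gripper":-1},
    {"x":0.0375,"y":0.001,"z":0.1,"rx":0,"ry":0,"rz":0,"gripper":-1}
  ]
}}

```text
time_s: 12.25
position: [0.5063, -0.0983, 0.0283]
tool_rot: [2.033, 2.395, 0.0]
ft_force: [0.6, -0.4, 0.1]
grip_width: -0.0001
finger_force: 0.0
```

Request:
{"method": "carry_out", "body": {
  "series": [
    {"x":0.0005,"y":0,"z":0,"rx":0,"ry":0,"rz":0,"gripper":-1},
    {"x":0.001,"y":0,"z":0,"rx":0,"ry":0,"rz":0,"gripper":-1},
    {"x":0.001,"y":0,"z":0,"rx":0,"ry":0,"rz":0,"gripper":-1}
  ]
}}

```text
time_s: 12.55
position: [0.5062, -0.0974, 0.0283]
tool_rot: [2.033, 2.395, 0.0]
ft_force: [0.3, 0.4, 0.1]
grip_width: -0.0001
finger_force: 0.1
```

Request:
{"method": "carry_out", "body": {
  "series": [
    {"x":0.0005,"y":0,"z":0,"rx":0,"ry":0,"rz":0,"gripper":-1},
    {"x":0.001,"y":0,"z":0,"rx":0,"ry":0,"rz":0,"gripper":-1},
    {"x":0.001,"y":0,"z":0,"rx":0,"ry":0,"rz":0,"gripper":-1}
  ]
}}

```text
time_s: 12.85
position: [0.506, -0.0965, 0.0283]
tool_rot: [2.033, 2.395, 0.0]
ft_force: [0.8, -1.3, 0.5]
grip_width: -0.0003
finger_force: 0.7
```

Request:
{"method": "carry_out", "body": {
  "series": [
    {"x":0.0005,"y":0,"z":0,"rx":0,"ry":0,"rz":0,"gripper":-1},
    {"x":0.001,"y":0,"z":0,"rx":0,"ry":0,"rz":0,"gripper":-1},
    {"x":0.001,"y":0,"z":0,"rx":0,"ry":0,"rz":0,"gripper":-1}
  ]
}}

```text
time_s: 13.15
position: [0.506, -0.0963, 0.0284]
tool_rot: [2.034, 2.393, -0.001]
ft_force: [-0.0, -7.0, 0.4]
grip_width: 0.0001
finger_force: 3.6
```

```bash
python3 -c "
from h import *
infix()"
```

```text
t 13.15 TCP in F mm [  1.3 -66.   28.4] force F [-1.18 -6.9   0.39] yaw err 1.5703933284827725 tilt [ 0.00065484 -0.00099815]
```

End pin contact at exactly y = -66 mm TCP, as nominal. Back off, rise and check.

Request:
{"method": "carry_out", "body": {
  "series": [
    {"x":-0.003,"y":0,"z":0,"rx":0,"ry":0,"rz":0,"gripper":-1},
    {"x":-0.012,"y":0,"z":0,"rx":0,"ry":0,"rz":0,"gripper":-1},
    {"x":-0.02,"y":0,"z":-0.02,"rx":0,"ry":0,"rz":0,"gripper":-1},
    {"x":-0.02,"y":0,"z":-0.07,"rx":0,"ry":0,"rz":0,"gripper":-1},
    {"x":-0.02,"y":0,"z":-0.12,"rx":0,"ry":0,"rz":0,"gripper":-1},
    {"x":-0.02,"y":0,"z":-0.17,"rx":0,"ry":0,"rz":0,"gripper":-1},
    {"x":-0.02,"y":0,"z":-0.2,"rx":0,"ry":0,"rz":0,"gripper":-1},
    {"x":-0.02,"y":0,"z":-0.2,"rx":0,"ry":0,"rz":0,"gripper":-1},
    {"x":-0.02,"y":0,"z":-0.2,"rx":0,"ry":0,"rz":0,"gripper":-1}
  ]
}}

```text
time_s: 14.05
position: [0.5091, -0.1155, 0.2287]
tool_rot: [2.033, 2.394, 0.001]
ft_force: [-0.1, 0.3, -0.3]
grip_width: -0.0002
finger_force: 0.0
```

```bash
python3 -c "
from h import *
np.set_printoptions(precision=1,suppress=True)
infix(); p,d=grab('wrist'); 
F=np.load('F.npy');A=np.array([[np.cos(F[2]),-np.sin(F[2])],[np.sin(F[2]),np.cos(F[2])]])
f=lambda x,y,z:[*(A@[x/1e3,y/1e3]+F[:2]),z/1e3]
q=proj('wrist',[f(x,y,53) for x,y in((27.5,55),(27.5,-55),(-27.5,-55),(-27.5,55))]); print(q)
g=proj('wrist',[f(0,156,142),f(0,104,68),f(33.5,22,41),f(33.5,-48,41),f(0,61,41)]); print(g)
im=cv2.cvtColor(p,cv2.COLOR_RGB2BGR); cv2.imwrite('pics/w6.png',cv2.resize(im[0:260,130:430],None,fx=2.2,fy=2.2,interpolation=cv2.INTER_CUBIC))
print([(r['uv'],r['confidence']) for r in ctrl.spot_point('wrist','clamp_grip')])
"
```

```text
t 14.05 TCP in F mm [  1.3 -85.3 228.7] force F [-0.1  0.3 -0.3] yaw err 1.571079986133924 tilt [0. 0.]
[[314.3  34.9]
 [310.8 163.3]
 [253.2 163.2]
 [250.2  34.8]]
[[ 282.4 -224.8]
 [ 282.4  -40.4]
 [ 318.5   77.8]
 [ 316.1  154.5]
 [ 282.3   30.4]]
[]
```

View pics/w6.png

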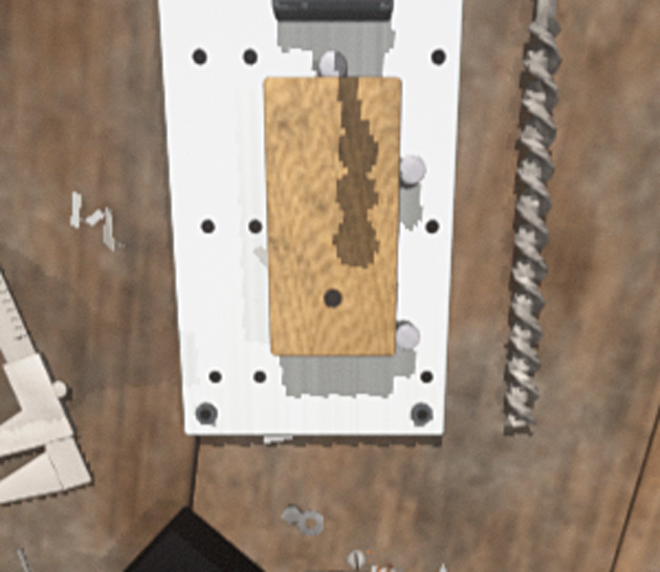

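The block is seated square: top corners match the predicted seat within a millimetre, touching the end pin (332,65) and back pins (411,170), (407,334). Now over to the clamp, with a numeric check of the handle on the way.

Request:
{"method": "carry_out", "body": {
  "series": [
    {"x":0.03,"y":-0.001,"z":-0.01,"rx":0,"ry":0,"rz":0,"gripper":-1},
    {"x":0.06,"y":-0.001,"z":-0.03,"rx":0,"ry":0,"rz":0,"gripper":-1},
    {"x":0.08,"y":-0.001,"z":-0.05,"rx":0,"ry":0,"rz":0,"gripper":-1},
    {"x":0.08,"y":-0.001,"z":-0.05,"rx":0,"ry":0,"rz":0,"gripper":-1},
    {"x":0.08,"y":-0.001,"z":-0.05,"rx":0,"ry":0,"rz":0,"gripper":-1}
  ]
}}

```text
time_s: 14.65
position: [0.4949, -0.0365, 0.2774]
tool_rot: [-2.032, -2.395, 0.001]
ft_force: [-0.3, -0.4, -0.1]
grip_width: 0.0
finger_force: 0.0
```

```bash
cat > red.py <<'E'
from h import *
np.set_printoptions(precision=1,suppress=True)
import sys
cam=sys.argv[1]
infix(); p,d=grab(cam,'r_%s.png'%sys.argv[2]); P=cloud(cam,d)
F=np.load('F.npy');A=np.array([[np.cos(F[2]),-np.sin(F[2])],[np.sin(F[2]),np.cos(F[2])]])
Q=P.copy(); Q[...,:2]=(P[...,:2]-F[:2])@A; Q*=1e3
h=cv2.cvtColor(p,cv2.COLOR_RGB2HSV)
box=(abs(Q[...,0])<35)&(Q[...,1]>70)&(Q[...,1]<260)&(Q[...,2]>25)&(Q[...,2]<200)&(d>0)
r=((h[...,0]<6)|(h[...,0]>174))&(h[...,1]>140)&(h[...,2]>60)&box
print('red',r.sum()); q=Q[r]
if len(q)>5:
    print('x',np.percentile(q[:,0],[3,50,97]))
    for y0 in range(100,250,10):
        m=(q[:,1]>=y0)&(q[:,1]<y0+10)
        if m.sum()>2: print(y0,m.sum(),'x med',np.median(q[m,0]),'z max',np.percentile(q[m,2],95))
m=box&~r&(Q[...,2]>100); q=Q[m]; print('bar pts',len(q))
if len(q)>5: print('y',np.percentile(q[:,1],[2,50,98]),'z',np.percentile(q[:,2],[2,98]),'x',np.percentile(q[:,0],[2,98]))
E
python3 red.py wrist a; python3 red.py top a; python3 red.py scene a
```

```text
t 14.65 TCP in F mm [  0.   -5.1 277.4] force F [-0.3 -0.4 -0.1] yaw err 1.5718659009556417 tilt [-0. -0.]
red 998
x [-8.9 -0.6  7.6]
120 172 x med -1.413627265813925 z max 117.98457041639107
130 390 x med -0.6062387066183881 z max 131.74920344931624
140 434 x med -0.6197247034265658 z max 144.07938935879446
bar pts 1206
y [ 70.3  94.2 136.4] z [110.5 178.4] x [-8.9  8.3]
t 14.7 TCP in F mm [ -0.2  -5.6 277.1] force F [ 0.3 -0.5 -1. ] yaw err 1.570822082345728 tilt [-0. -0.]
red 37
x [-5.2 -1.4  3.4]
120 3 x med -1.4487038263092147 z max 114.14701145305234
130 6 x med -1.9309073590865606 z max 128.28152759250682
140 6 x med -0.679515891056507 z max 141.15284331508127
150 6 x med -1.3777896950532835 z max 157.67563211696827
160 8 x med -0.6839885278527424 z max 173.40363177224384
170 8 x med -0.3374670449373057 z max 172.9524138100672
bar pts 108
y [ 72. 113. 179.] z [103.  180.9] x [-6.4 10.4]
t 14.75 TCP in F mm [ -0.3  -5.9 277.1] force F [ 0.1  0.8 -0.4] yaw err 1.5701860591473675 tilt [-0. -0.]
red 109
x [-10.9  -5.5   3.6]
110 3 x med -6.745833646410903 z max 109.28224405518081
120 17 x med -4.555038414005992 z max 122.20590287114743
130 21 x med -5.734088251914993 z max 130.53344133844047
140 23 x med -4.669830150177681 z max 151.2635485775517
150 20 x med -7.256225090825312 z max 167.56620197294313
160 19 x med -6.4072369090731955 z max 173.47731935375856
170 6 x med -1.775304685396092 z max 170.47194260026694
bar pts 107
y [ 71.2  98.3 157.6] z [101.3 179.8] x [-7.2  8.1]
```

Request:
{"method": "carry_out", "body": {
  "series": [
    {"x":0.04,"y":0,"z":0,"rx":0,"ry":0,"rz":0,"gripper":-1},
    {"x":0.08,"y":0,"z":0,"rx":0,"ry":0,"rz":0,"gripper":-1},
    {"x":0.12,"y":0,"z":0,"rx":0,"ry":0,"rz":0,"gripper":-1},
    {"x":0.144,"y":0,"z":0,"rx":0,"ry":0,"rz":0,"gripper":-1},
    {"x":0.144,"y":0,"z":0,"rx":0,"ry":0,"rz":0,"gripper":-1},
    {"x":0.144,"y":0,"z":0.03,"rx":0,"ry":0,"rz":0,"gripper":-1},
    {"x":0.144,"y":0,"z":0.06,"rx":0,"ry":0,"rz":0,"gripper":-1},
    {"x":0.144,"y":0,"z":0.09,"rx":0,"ry":0,"rz":0,"gripper":-1},
    {"x":0.144,"y":0,"z":0.118,"rx":0,"ry":0,"rz":0,"gripper":-1},
    {"x":0.144,"y":0,"z":0.118,"rx":0,"ry":0,"rz":0,"gripper":-1},
    {"x":0.144,"y":0,"z":0.118,"rx":0,"ry":0,"rz":0,"gripper":-1}
  ]
}}

```text
time_s: 15.9
position: [0.4719, 0.1048, 0.1605]
tool_rot: [-2.035, -2.393, 0.002]
ft_force: [-1.1, 0.6, 1.1]
grip_width: -0.0002
finger_force: 0.0
```

```bash
python3 -c "
from h import *
infix();print(ctrl.get_state()['joints'])"
```

```text
t 15.9 TCP in F mm [  0.2 138.  160.5] force F [-0.98  0.8   1.14] yaw err 1.5699311181157136 tilt [-0.00101075 -0.00068868]
[-0.3729031   0.40137323  0.04023033  2.03481047 -0.02370404  0.70702014
 -0.15631153]
```

Request:
{"method": "carry_out", "body": {
  "series": [
    {"x":0.004,"y":0,"z":0.0005,"rx":0,"ry":0,"rz":0,"gripper":-1},
    {"x":0.0075,"y":0,"z":0.001,"rx":0,"ry":0,"rz":0,"gripper":-1},
    {"x":0.011,"y":0,"z":0.002,"rx":0,"ry":0,"rz":0,"gripper":-1},
    {"x":0.014,"y":0,"z":0.0035,"rx":0,"ry":0,"rz":0,"gripper":-1},
    {"x":0.0175,"y":0,"z":0.005,"rx":0,"ry":0,"rz":0,"gripper":-1},
    {"x":0.0205,"y":0,"z":0.0065,"rx":0,"ry":0,"rz":0,"gripper":-1},
    {"x":0.027,"y":0,"z":0.01,"rx":0,"ry":0,"rz":0,"gripper":-1},
    {"x":0.033,"y":0,"z":0.0133,"rx":0,"ry":0,"rz":0,"gripper":-1},
    {"x":0.0365,"y":0,"z":0.0155,"rx":0,"ry":0,"rz":0,"gripper":-1},
    {"x":0.04,"y":0,"z":0.018,"rx":0,"ry":0,"rz":0,"gripper":-1},
    {"x":0.0435,"y":0,"z":0.02,"rx":0,"ry":0,"rz":0,"gripper":-1},
    {"x":0.047,"y":0,"z":0.0225,"rx":0,"ry":0,"rz":0,"gripper":-1}
  ]
}}

```text
time_s: 17.1
position: [0.4641, 0.1523, 0.1377]
tool_rot: [2.034, 2.395, -0.0]
ft_force: [-0.4, 0.3, 0.4]
grip_width: -0.0002
finger_force: 0.5
```

```bash
python3 red.py scene b;python3 red.py wrist b
```

```text
t 17.1 TCP in F mm [  0.2 186.2 137.7] force F [-0.3  0.3  0.4] yaw err 1.5710629654752208 tilt [ 0. -0.]
red 110
x [-10.5  -5.6   4.3]
140 17 x med -4.527571182171914 z max 108.93921179502554
150 16 x med -5.838398161950077 z max 115.4965618495677
160 18 x med -4.30817487566722 z max 122.801271114217
170 16 x med -6.465236961844916 z max 130.44846623219553
180 11 x med -7.346397543910553 z max 136.96925967640095
190 14 x med -7.999212206548327 z max 158.80435065926935
200 13 x med -5.092483884429448 z max 148.17908653569353
210 3 x med -1.0961133753773713 z max 143.55922674989205
bar pts 97
y [ 72.7 174.5 190.7] z [101.6 194.7] x [-25.6  21.2]
t 17.15 TCP in F mm [  0.  186.8 137.3] force F [-0.3  1.3 -0. ] yaw err 1.5716754912766175 tilt [-0.  0.]
red 1595
x [-8.3  0.   8.1]
180 16 x med -8.019659427265914 z max 127.00579461479808
190 239 x med -0.36816859156141163 z max 140.6628727677462
200 675 x med 0.06508210129605149 z max 142.69374689519478
210 665 x med 0.03748411525808329 z max 143.17324239830674
bar pts 13401
y [179.1 198.  200.9] z [144.  199.3] x [-33.4  33.4]
```

Request:
{"method": "carry_out", "body": {
  "series": [
    {"x":0.0035,"y":0,"z":0.0025,"rx":0,"ry":0,"rz":0,"gripper":-1},
    {"x":0.007,"y":0,"z":0.005,"rx":0,"ry":0,"rz":0,"gripper":-1},
    {"x":0.01,"y":0,"z":0.0075,"rx":0,"ry":0,"rz":0,"gripper":-1},
    {"x":0.013,"y":0,"z":0.01,"rx":0,"ry":0,"rz":0,"gripper":-1},
    {"x":0.015,"y":0,"z":0.0122,"rx":0,"ry":0,"rz":0,"gripper":-1},
    {"x":0.017,"y":0,"z":0.0145,"rx":0,"ry":0,"rz":0,"gripper":-1},
    {"x":0.019,"y":0,"z":0.017,"rx":0,"ry":0,"rz":0,"gripper":-1},
    {"x":0.0205,"y":0,"z":0.019,"rx":0,"ry":0,"rz":0,"gripper":-1},
    {"x":0.022,"y":0,"z":0.0213,"rx":0,"ry":0,"rz":0,"gripper":-1},
    {"x":0.0235,"y":0,"z":0.0237,"rx":0,"ry":0,"rz":0,"gripper":-1},
    {"x":0.025,"y":0,"z":0.0263,"rx":0,"ry":0,"rz":0,"gripper":-1},
    {"x":0.026,"y":0,"z":0.0285,"rx":0,"ry":0,"rz":0,"gripper":-1},
    {"x":0.0265,"y":0,"z":0.031,"rx":0,"ry":0,"rz":0,"gripper":-1},
    {"x":0.0273,"y":0,"z":0.034,"rx":0,"ry":0,"rz":0,"gripper":-1},
    {"x":0.028,"y":0,"z":0.037,"rx":0,"ry":0,"rz":0,"gripper":-1},
    {"x":0.0285,"y":0,"z":0.04,"rx":0,"ry":0,"rz":0,"gripper":-1},
    {"x":0.0285,"y":0,"z":0.042,"rx":0,"ry":0,"rz":0,"gripper":-1},
    {"x":0.0285,"y":0,"z":0.042,"rx":0,"ry":0,"rz":0,"gripper":-1}
  ]
}}

```text
time_s: 19.0
position: [0.4594, 0.1802, 0.0955]
tool_rot: [-2.033, -2.395, 0.001]
ft_force: [-1.2, -0.1, -1.0]
grip_width: 0.0002
finger_force: 0.0
```

Request:
{"method": "carry_out", "body": {
  "series": [
    {"x":0,"y":0,"z":0.001,"rx":0,"ry":0,"rz":0,"gripper":-1},
    {"x":0,"y":0,"z":0.002,"rx":0,"ry":0,"rz":0,"gripper":-1},
    {"x":0,"y":0,"z":0.003,"rx":0,"ry":0,"rz":0,"gripper":-1},
    {"x":0,"y":0,"z":0.003,"rx":0,"ry":0,"rz":0,"gripper":-1}
  ]
}}

```text
time_s: 19.4
position: [0.4595, 0.1802, 0.0927]
tool_rot: [-2.034, -2.395, 0.0]
ft_force: [-0.1, 0.4, -0.5]
grip_width: 0.0003
finger_force: 0.0
```

```bash
python3 red.py scene c;python3 red.py wrist c
```

```text
t 19.4 TCP in F mm [  0.1 214.4  92.7] force F [-0.   0.4 -0.5] yaw err 1.5711100587114817 tilt [-0. -0.]
red 100
x [-10.5  -4.8   3.6]
150 9 x med -3.1457784263832593 z max 96.0379808637593
160 13 x med -4.892103930412214 z max 96.1584775167279
170 13 x med -4.517901063899784 z max 94.41992629427989
180 13 x med -4.318229196475836 z max 94.3232610341234
190 11 x med -4.868539739699227 z max 95.14752922479374
200 12 x med -5.557248431293468 z max 94.08961015670839
210 9 x med -8.989902959746898 z max 100.0069921817762
220 11 x med -5.867665240573671 z max 101.56845303637462
230 8 x med -3.8272431760010894 z max 94.30431091229802
bar pts 124
y [194.5 202.7 219.2] z [104.1 197.8] x [-32.9  26.7]
t 19.45 TCP in F mm [  0.1 214.5  92.8] force F [-0.  -0.9 -0.4] yaw err 1.5712048216624652 tilt [-0. -0.]
red 1990
x [-8.5  0.2  8.6]
110 12 x med 0.27168856231834526 z max 47.99066138170933
150 74 x med 0.17708560627410666 z max 92.32985120953937
160 165 x med -0.09079001887828236 z max 92.82231578124572
170 54 x med 0.14239866258670236 z max 93.00467859800871
200 29 x med -1.5357625281609404 z max 141.44284755856182
210 57 x med 7.6347722839118894 z max 86.3960846811838
220 566 x med 0.2325370421007945 z max 95.55527460975202
230 783 x med -0.24362828134299924 z max 89.85514588545973
240 250 x med 0.19417952326254045 z max 87.1247419934125
bar pts 28771
y [207.6 227.1 234.5] z [109.  185.2] x [-34.  34.]
```

The handle is about level; press further till the stop is felt.

Request:
{"method": "carry_out", "body": {
  "series": [
    {"x":0,"y":0,"z":0.001,"rx":0,"ry":0,"rz":0,"gripper":-1},
    {"x":0,"y":0,"z":0.002,"rx":0,"ry":0,"rz":0,"gripper":-1},
    {"x":0,"y":0,"z":0.002,"rx":0,"ry":0,"rz":0,"gripper":-1}
  ]
}}

```text
time_s: 19.8
position: [0.4596, 0.1803, 0.0908]
tool_rot: [-2.033, -2.395, -0.0]
ft_force: [-0.7, 0.3, 1.8]
grip_width: -0.0
finger_force: 1.0
```

Request:
{"method": "carry_out", "body": {
  "series": [
    {"x":0,"y":0,"z":0.001,"rx":0,"ry":0,"rz":0,"gripper":-1},
    {"x":0,"y":0,"z":0.001,"rx":0,"ry":0,"rz":0,"gripper":-1}
  ]
}}

```text
time_s: 20.0
position: [0.4596, 0.1805, 0.0899]
tool_rot: [2.033, 2.395, 0.001]
ft_force: [-0.9, 0.9, 7.1]
grip_width: 0.0003
finger_force: 3.0
```

Request:
{"method": "carry_out", "body": {
  "series": [
    {"x":0,"y":0,"z":0.001,"rx":0,"ry":0,"rz":0,"gripper":-1},
    {"x":0,"y":0,"z":0.001,"rx":0,"ry":0,"rz":0,"gripper":-1}
  ]
}}

```text
time_s: 20.2
position: [0.4597, 0.1806, 0.089]
tool_rot: [-2.033, -2.395, -0.001]
ft_force: [-1.7, 2.9, 10.1]
grip_width: 0.0
finger_force: 5.0
```

Request:
{"method": "carry_out", "body": {
  "series": [
    {"x":0,"y":0,"z":0.0007,"rx":0,"ry":0,"rz":0,"gripper":-1},
    {"x":0,"y":0,"z":0.0007,"rx":0,"ry":0,"rz":0,"gripper":-1}
  ]
}}

```text
time_s: 20.4
position: [0.4597, 0.1807, 0.0885]
tool_rot: [-2.033, -2.395, -0.001]
ft_force: [-2.8, 1.8, 12.9]
grip_width: 0.0005
finger_force: 6.2
```

Request:
{"method": "carry_out", "body": {
  "series": [
    {"x":0,"y":0,"z":0.0007,"rx":0,"ry":0,"rz":0,"gripper":-1},
    {"x":0,"y":0,"z":0.0007,"rx":0,"ry":0,"rz":0,"gripper":-1}
  ]
}}

```text
time_s: 20.6
position: [0.4597, 0.1808, 0.0879]
tool_rot: [-2.033, -2.395, -0.002]
ft_force: [-3.2, 2.8, 15.0]
grip_width: -0.0001
finger_force: 7.5
```

```bash
python3 red.py wrist d | grep -v bar
```

```text
t 20.6 TCP in F mm [  0.5 215.   87.9] force F [-2.8  3.3 15. ] yaw err 1.5715060188561798 tilt [0. 0.]
red 1972
x [-8.3  0.1  8.4]
150 28 x med 1.002544271669417 z max 91.07446006472635
160 198 x med 0.46823939347348503 z max 91.67545604018405
170 110 x med 0.1988151224326979 z max 91.11245147244875
200 34 x med -1.59512724111713 z max 139.07167660954343
210 40 x med -7.244657814646233 z max 86.6505576420856
220 530 x med 0.05031703115809908 z max 92.77266304293934
230 794 x med 0.03008480265590638 z max 86.5106459961761
240 238 x med 0.009694979032591375 z max 83.64615105330805
y [208.1 227.7 235. ] z [108.  180.4] x [-34.   34.1]
```

Force now rises steadily at the stop (15 N, handle at/just past level). Release upward and check.

Request:
{"method": "carry_out", "body": {
  "series": [
    {"x":0,"y":0,"z":-0.003,"rx":0,"ry":0,"rz":0,"gripper":-1},
    {"x":0,"y":0,"z":-0.01,"rx":0,"ry":0,"rz":0,"gripper":-1},
    {"x":0,"y":0,"z":-0.04,"rx":0,"ry":0,"rz":0,"gripper":-1},
    {"x":0,"y":0,"z":-0.08,"rx":0,"ry":0,"rz":0,"gripper":-1},
    {"x":-0.03,"y":0,"z":-0.12,"rx":0,"ry":0,"rz":0,"gripper":-1},
    {"x":-0.07,"y":0,"z":-0.16,"rx":0,"ry":0,"rz":0,"gripper":-1},
    {"x":-0.11,"y":0,"z":-0.2,"rx":0,"ry":0,"rz":0,"gripper":-1},
    {"x":-0.15,"y":0,"z":-0.23,"rx":0,"ry":0,"rz":0,"gripper":-1},
    {"x":-0.19,"y":0,"z":-0.24,"rx":0,"ry":0,"rz":0,"gripper":-1},
    {"x":-0.23,"y":0,"z":-0.24,"rx":0,"ry":0,"rz":0,"gripper":-1},
    {"x":-0.25,"y":0,"z":-0.24,"rx":0,"ry":0,"rz":0,"gripper":-1},
    {"x":-0.25,"y":0,"z":-0.24,"rx":0,"ry":0,"rz":0,"gripper":-1},
    {"x":-0.25,"y":0,"z":-0.24,"rx":0,"ry":0,"rz":0,"gripper":-1}
  ]
}}

```text
time_s: 21.95
position: [0.4998, -0.0663, 0.3274]
tool_rot: [-2.034, -2.394, 0.0]
ft_force: [-0.2, 1.0, -0.5]
grip_width: 0.0001
finger_force: 0.0
```

```bash
python3 red.py wrist e; python3 - <<'E'
from h import *
a=cv2.imread('pics/r_e.png'); cv2.imwrite('pics/w7.png',cv2.resize(a[0:260,130:430],None,fx=2.2,fy=2.2,interpolation=cv2.INTER_CUBIC))
F=np.load('F.npy');A=np.array([[np.cos(F[2]),-np.sin(F[2])],[np.sin(F[2]),np.cos(F[2])]])
f=lambda x,y,z:[*(A@[x/1e3,y/1e3]+F[:2]),z/1e3]
print((proj('wrist',[f(x,y,53) for x,y in((27.5,55),(27.5,-55),(-27.5,-55),(-27.5,55))])-[130,0])*2.2)
E
```

```text
t 21.95 TCP in F mm [  0.1 -35.3 327.4] force F [-0.1  1.1 -0.5] yaw err 1.5706300192203209 tilt [-0.  0.]
red 0
bar pts 0
[[387.05634502 222.89240312]
 [382.54650555 421.4358611 ]
 [288.59466489 421.11978278]
 [285.43876757 222.54763059]]
```

View pics/w7.png

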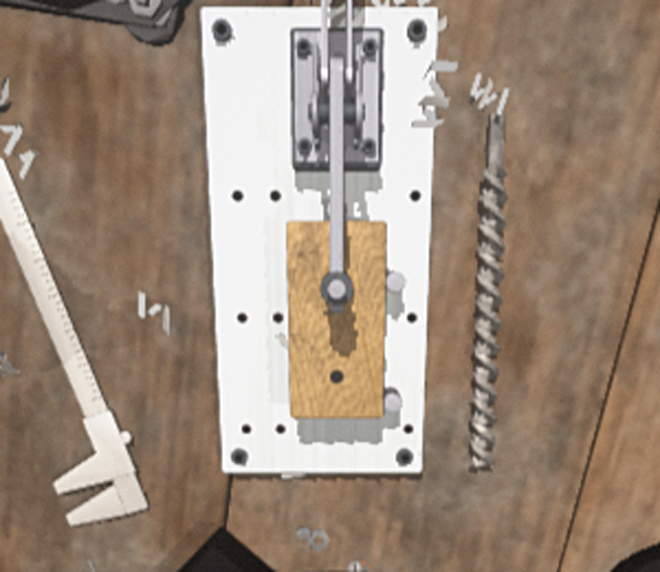

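The bar is level with its foot on the seated block at (337,290); block corners match the seat. A last numeric check of the handle, then hand in.

```bash
python3 red.py scene f; python3 red.py top f
```

```text
t 22.0 TCP in F mm [  0.2 -34.7 327.4] force F [-0.4  0.4 -0.6] yaw err 1.5719154072328314 tilt [-0.  0.]
red 113
x [-12.1  -4.3   6.4]
150 9 x med -2.6134811585039794 z max 97.01964022261151
160 14 x med -5.245883841658043 z max 94.24982184085036
170 15 x med -5.375893906504358 z max 94.74000666883657
180 12 x med -3.676264344056114 z max 96.0112185580164
190 12 x med -4.99534441867794 z max 94.03229166303349
200 13 x med -4.8870351658974736 z max 93.97570322856468
210 12 x med -3.2900483805710614 z max 97.26505596574422
220 14 x med -4.495650130324213 z max 93.75612620232279
230 10 x med -4.2782266008326015 z max 92.8778064208181
bar pts 0
t 22.05 TCP in F mm [  0.3 -34.5 327.4] force F [-0.5  0.   0.2] yaw err 1.572492116892125 tilt [-0.  0.]
red 86
x [-6.2 -0.3  7.3]
160 7 x med -1.1509966519076158 z max 97.25147740441014
170 11 x med -0.6504567087840069 z max 95.61303488671814
180 11 x med 2.050295745793059 z max 96.44311568629482
190 11 x med -1.8215093297552551 z max 95.7939561639185
200 11 x med 1.7212967859224129 z max 95.53090280733645
210 9 x med -1.7407269142606563 z max 94.23883790046901
220 13 x med 0.11060419499511667 z max 94.35117127830635
230 10 x med -0.14239095772112365 z max 93.66562690014831
bar pts 2
```

```bash
python3 -c "
from bench import ctrl
print(ctrl.job_done())"
```

```text
the job is handed in; nothing more can be done
None
```

The pine block is flush against both back pins and touching the end pin, the toggle clamp is shut with its foot on the block, the arm is clear of everything, and the job was handed in at about 22 s.

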